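Stack culture dishes for the microscope session

TASK

Get the culture dishes ready for the microscope: put the red-lidded dish in the middle of the black warming plate, and on the middle of the aluminium carrier tray stack the blue-lidded dish, then the yellow one on it, then the green one, and finally set the steel weight on the green lid, everything neatly centred. Keep the dishes level all the time, and do not disturb the white-lidded dish or the orange tube rack.

Things in the scene. Friction and masses are not known exactly. Their poses are not given: they have to be found in the camera images.
- dish_blue: closed round culture dish with a blue lid, 56 mm across the lid, 18 mm tall overall; the clear foot below (lowest 6 mm) is 52 mm across; lid top flat, 45 g or so. Origin: centre of its underside; z up
- dish_yellow: closed round culture dish with a yellow lid, 56 mm across the lid, 18 mm tall overall; the clear foot below (lowest 6 mm) is 52 mm across; lid top flat, 45 g or so. Origin: centre of its underside; z up
- dish_green: closed round culture dish with a green lid, 56 mm across the lid, 18 mm tall overall; the clear foot below (lowest 6 mm) is 52 mm across; lid top flat, 45 g or so. Origin: centre of its underside; z up
- dish_red: closed round culture dish with a red lid, 56 mm across the lid, 18 mm tall overall; the clear foot below (lowest 6 mm) is 52 mm across; lid top flat, 45 g or so. Origin: centre of its underside; z up
- weight: steel weight: bright disc 48 mm across and 10 mm thick, with an upright black round knob on its middle, 20 mm across and 24 mm tall (34 mm tall overall), about 180 g; take it by the knob. Origin: centre of its underside; z up
- carrier: fixed square aluminium carrier tray, 100 x 100 mm, flat floor 6 mm above the bench, rim 4 mm thick and 10 mm above the bench (inside 92 x 92 mm). Origin: centre of its underside, on the bench; x and y along its sides
- warm_plate: fixed black warming plate, 110 mm (its x) by 100 mm (its y), flat top 15 mm above the bench, with a thin painted white circle 72 mm across round its middle. Origin: centre of its underside, on the bench
- dish_white: closed round culture dish with a white lid, 56 mm across the lid, 18 mm tall overall; the clear foot below (lowest 6 mm) is 52 mm across; lid top flat, 45 g or so. Origin: centre of its underside; z up. Bystander: stays where it is
- tube_rack: orange tube rack with small capped tubes, 50 mm (its x) by 90 mm (its y), 52 mm tall over the caps, loose. Bystander: stays where it is. Origin: centre of its underside
Not all that is in view belongs to the job. Several things have the shape of the dish_blue; the one meant has the colours described above. Of the things that look like the weight, take the one that is farthest from the robot's base at the start.

How it is judged:
By the outcome, as a careful person would: the job done as asked, in the order asked, and still so for the second after the job is handed in, with the robot touching nothing.
It also fails if it takes over 136 s, if anything falls off the work surface, if the arm or the gripper's body presses on something with over 40 N, if the wrist force passes 120 N, or if a joint passes its speed limit or range.

ROBOT

A 6-joint arm with a two-finger parallel gripper is mounted at the origin on the work surface. World frame = base frame: x ahead of the robot, y to its left, z up, the work surface at z = 0. Lengths are in mm, angles in rad, forces in N, time in s.
With the tool pointing down it reaches from about 300 to 750 mm from the base axis. Payload 8.5 kg.
Tool frame: the origin (TCP) lies between the finger pads; the fingertips stand 8 mm ahead of it and the grasp point (between the pads) lies 11 mm behind it; z points along the fingers, y is the line along which they close (so a half turn about z gives the same grasp; the last joint's range is limited). The gripper opens to 88 mm and grips with 3 to 60 N. Pads are 18 mm wide; open, the fingers measure 123 mm over their backs; the gripper's body (75 mm by 187 mm) begins 45 mm behind the grasp point.
Start: joints at [-1.505, 0.381, 1.297, -0, 1.464, -0.215], TCP at [152.413, -528.442, 246.748] pointing down, gripper open.
Joint ranges: [-3.11, 3.11], [-0.89, 2.33], [0.22, 2.48], [-1.42, 4.56], [0.17, 2.85], [-2.88, 2.88]. Speed limits (rad/s): [2.39, 2.39, 3.14, 3.14, 3.14, 3.14].

INTERFACE

Orientations are given as a rotation vector (axis times angle).
In Python, from cell import readout, cams, job gives the robot as it stands.
- The arm moves only by the shell command python3 -m inch 'ROWS' [FORCE]. ROWS is JSON, a list of rows, each a list of 7 numbers: the closure, from -1 (fully open) to 1 (shut), then the shift along the world's x, y, z in cm, then the turn, a rotation vector about the world's x, y, z in rad. A call has 1 to 5 rows; each row is the pose to reach, as a shift and turn from the pose commanded when the call began; what a row does not reach only later rows make up. A row lasts 1/12 s, in which the tool goes at most 41.7 mm and 7.16 degrees, less where a joint would pass 70% of its speed; a pose out of reach is approached as far as the arm can. A call with a gripper value outside its range is refused whole. The fingers move at their own pace and stop on an object; FORCE is the grip in N (left out, the last holds). Time passes only in rows, so rows that repeat a pose let the fingers close. It gives the time, the measured TCP pose, the force, the opening and the grip force at its end, in the units of the state.
- readout.sense(): the state, without advancing time (a new reading comes with each control period).
- cams.grab_frame(name): name is "side" or "top"; returns the picture (480x640x3 uint8, red, green, blue); there is no depth.
- cams.camera_info(name): a dict with "intrinsics" (3x3 intrinsics, pixels), "R" (3x3) and "t" (3): a world point X has camera coordinates R X + t. Camera axes: x right, y down, z forward; pixel columns grow to the right and rows downward; lengths in mm; the calibration is good to about 2 mm. A picture is of the moment at which its call begins. camera_info takes no time and is no camera call.
- job.close_job(): hands the job in; it is judged then, once.
Trained networks look in the newest picture that a camera, given by its name, has taken for a name from the list of things; names that differ only in an ending like _2 or _b are one class to them, and where a whole thing is asked for, a point or a joint stands for the part that bears it (a point fixed in the world has none). Each returns a list of dicts, best first, with "confidence" (0 to 1); they miss things now and then, are a little off and sometimes report something else, mostly with a low value. They report only what shows in the picture. A call takes as long as a camera call. They do not tell look-alikes from the thing itself.
- cams.look_for(camera, thing): "location" ([column, row] in pixels, amid what is visible of it).
The state is a dict: "clock": time; "joint_pos": joint angles; "qd": joint speeds; "tau": joint torques, N m; "position": TCP position; "tcp_rot": TCP orientation; "contact_force": force on the tool from outside, world axes, zero at the start; "wrist_torque": the same for the moment, N m; "grip_width": finger opening in mm; "grip_force": force on a finger pad.
Only numpy, scipy, OpenCV 4.12 (cv2) and the standard library are available. Lean on these libraries where they do the work, as an engineer would, in place of code of your own. Each camera call takes 0.05 s, during which the arm holds its last target. There are 200 camera calls.

## Working session

There is one attempt and no reset: what is moved stays moved. The work goes in short steps, Python scripts to look and compute and a shell command to move; the robot and the scene stay as the last step left them, time stands still between calls to the robot, and variables do not carry over. Pictures are saved under pics/ and viewed, at most 14 in all, crops included, and the job is handed in when it is done.

```bash
ls; mkdir -p pics; python3 - <<'E'
from cell import readout,cams,job
import cv2
for c in("top","side"):
    im=cams.grab_frame(c); cv2.imwrite(f"pics/{c}0.png",im[:,:,::-1])
    i=cams.camera_info(c); print(c,i)
    for n in["dish_blue","dish_yellow","dish_green","dish_red","weight","carrier","warm_plate","dish_white","tube_rack"]:
        print(n,[(d["location"],round(d["confidence"],2)) for d in cams.look_for(c,n)])
s=readout.sense();print(s)
E
```

```text
pics
top {'intrinsics': array([[588.10737062,   0.        , 320.02704868],
       [  0.        , 588.10737062, 234.68916407],
       [  0.        ,   0.        ,   1.        ]]), 'R': array([[ 0.00219117, -0.99997853, -0.00617536],
       [-0.98959714, -0.00128002, -0.14386059],
       [ 0.1438496 ,  0.00642634, -0.9895787 ]]), 't': array([  -9.10879552,  450.41140192, 1228.65782658])}
dish_blue [([450.8, 273.7], 0.87)]
dish_yellow [([180.5, 281.0], 0.56)]
dish_green [([310.8, 137.9], 0.72)]
dish_red [([509.9, 202.6], 0.7), ([121.8, 213.2], 0.29)]
weight [([220.4, 162.1], 0.86), ([220.0, 208.8], 0.84)]
carrier [([122.8, 213.4], 0.68), ([369.7, 235.3], 0.5)]
warm_plate [([414.8, 155.2], 0.81)]
dish_white [([258.7, 237.5], 0.71)]
tube_rack [([509.8, 203.2], 0.66), ([452.2, 272.7], 0.64), ([367.9, 235.8], 0.59)]
side {'intrinsics': array([[474.41175175,   0.        , 313.16022068],
       [  0.        , 474.41175175, 243.90936387],
       [  0.        ,   0.        ,   1.        ]]), 'R': array([[ 0.75473071, -0.65572776,  0.02006642],
       [-0.45971098, -0.55044546, -0.69690431],
   
[... 319 characters left out ...]
 1.0, 'joint_pos': array([-1.50530516e+00,  3.80588691e-01,  1.29742745e+00,  9.72958026e-06,
        1.46358633e+00, -2.15287545e-01]), 'qd': array([ 8.60595321e-05,  7.39274780e-04,  2.55056646e-04,  2.11331344e-04,
        1.63550534e-04, -7.48935798e-05]), 'tau': array([ 6.21812305e-04, -4.37798667e+01, -2.24729186e+01,  7.13724294e-02,
        3.14001739e-02, -2.66677688e-05]), 'position': array([ 152.41210372, -528.43395884,  246.74520396]), 'tcp_rot': array([-3.11067562e+00, -4.39595936e-01, -1.63074052e-05]), 'contact_force': array([0.5642947 , 0.62082407, 0.47344891]), 'wrist_torque': array([ 0.02831759, -0.03013037,  0.01663456]), 'grip_force': 0.0, 'grip_width': 87.91787903653321}
```

View pics/top0.png

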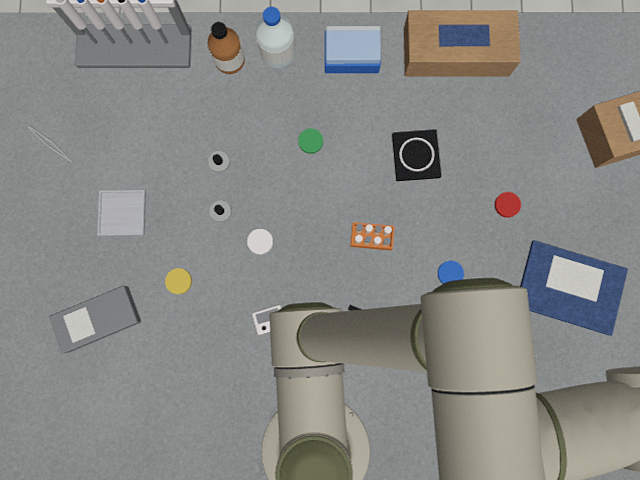

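View pics/side0.png

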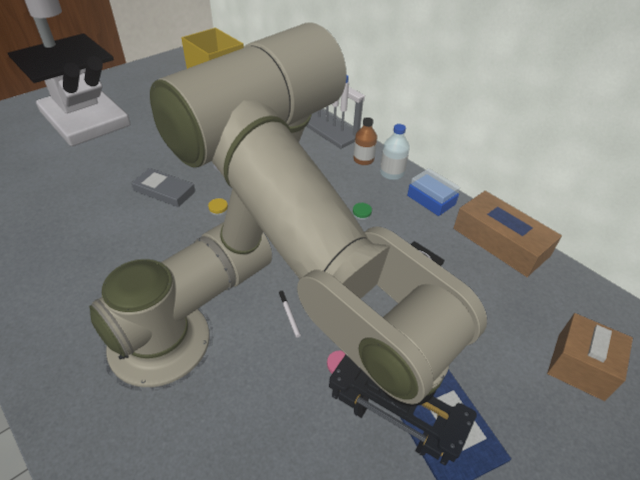

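The top picture shows the red lid at (508,204), blue (451,272), yellow (178,281), green (311,140), white (260,241) and the rack at (372,236). The carrier is at (122,213) and the plate at (416,155). The weight-like things are at (219,161) and (220,210); the upper one is farther from the base. The side view also shows a pink dish at (335,360), which could be a look-alike for the red or blue dish, so I'll check it.

```bash
cat > h.py <<'E'
import numpy as np, cv2
from cell import readout,cams,job
from scipy.spatial.transform import Rotation as Ro
def ray(c,uv,z):
    i=cams.camera_info(c);K,R,t=i["intrinsics"],i["R"],i["t"]
    C=-R.T@t; d=R.T@np.linalg.inv(K)@np.array([*uv,1.]); return C+d*(z-C[2])/d[2]
def pix(c,X):
    i=cams.camera_info(c); p=i["intrinsics"]@(i["R"]@np.array(X,float)+i["t"]); return p[:2]/p[2]
def blob(im,uv,r=26,tol=28):
    """centroid of the patch with the colour (Lab) found at uv"""
    lab=cv2.cvtColor(im,cv2.COLOR_RGB2LAB).astype(float); u,v=map(int,np.round(uv))
    ref=np.median(lab[v-2:v+3,u-2:u+3].reshape(-1,3),0)
    d=lab-ref; m=(np.hypot(d[...,1],d[...,2])+.4*abs(d[...,0])<tol).astype(np.uint8)
    w=np.zeros_like(m); w[max(0,v-r):v+r,max(0,u-r):u+r]=1
    n,l,s,c=cv2.connectedComponentsWithStats(m*w); k=l[v,u]; return c[k],s[k]
def yaw():
    s=readout.sense(); M=Ro.from_rotvec(s["tcp_rot"]).as_matrix(); return s["position"].round(1),np.degrees(np.arctan2(M[1,1],M[0,1])),M.round(3)
E
python3 - <<'E'
from h import *
im=cv2.imread("pics/top0.png")[:,:,::-1].copy()
for n,uv in dict(red=(508,204),blue=(451,271),yellow=(178,281),green=(311,140),white=(260,241)).items():
    c,s=blob(im,uv); print(n,c.round(1),s,ray("top",c,12).round(1))
for n,uv,z in(("wA",(219,161),10),("wB",(220,210),10),("plate",(416,155),15),("carrier",(122,213),8),("rack",(372,236),40)): print(n,ray("top",uv,z).round(1))
print("pink",ray("side",(335,360),12)); p=ray("side",(335,360),12);print(pix("top",p)); print(yaw())
a=cv2.resize(im[120:300,90:270],(540,540),interpolation=cv2.INTER_CUBIC)
b=cv2.resize(im[110:210,380:480],(260,260),interpolation=cv2.INTER_CUBIC);c=cv2.resize(im[170:300,430:560],(260,260),interpolation=cv2.INTER_CUBIC)
cv2.imwrite("pics/crop.png",np.hstack([a,np.vstack([b,c,np.zeros((20,260,3),np.uint8)])])[:,:,::-1])
E
```

```text
red [507.8 204. ] [495 192  26  25 504] [ 521.9 -419.6   12. ]
blue [450.2 271.3] [438 260  26  23 455] [ 373.9 -289.2   12. ]
yellow [177.7 280.7] [165 268  26  26 530] [352.6 298.8  12. ]
green [310.2 140.4] [298 128  25  26 496] [666.1  14.1  12. ]
white [259.  242.7] [244 224  29  43 626] [435.7 124.7  12. ]
wA [619.2 217.1  10. ]
wB [508.3 211.9  10. ]
plate [ 631.7 -220.5   15. ]
carrier [501.7 428.2   8. ]
rack [ 446.7 -119.1   40. ]
pink [ 268.31227424 -301.38318979   12.        ]
[457.39838445 320.80956287]
(array([ 152.4, -528.4,  246.7]), np.float64(-73.91262431416648), array([[ 0.961,  0.277,  0.   ],
       [ 0.277, -0.961,  0.   ],
       [ 0.   , -0.   , -1.   ]]))
```

View pics/crop.png

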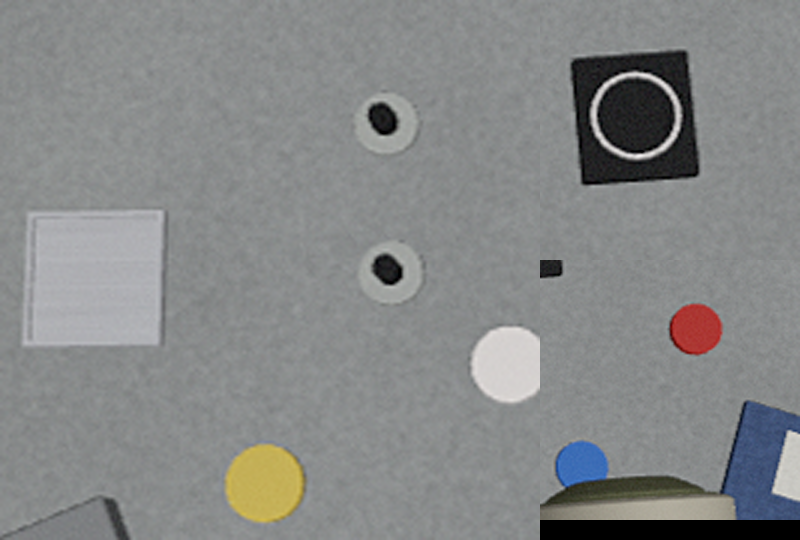

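The crop confirms the choices:
- Red is at (508,204) and blue at (451,272). The pink decoy lies at top pixel (457,321), hidden by the arm.
- Of the two weights, A at (219,161) is 656 mm from the base and B 551 mm, so I take A.

I'll go to red first, which also uncovers blue.

```bash
python3 -m inch '[[-1,4,1.2,0,0,0,-0.1],[-1,8,2.4,0,0,0,-0.2],[-1,12,3.5,0,0,0,-0.281],[-1,16,4.7,0,0,0,-0.281],[-1,19,5.6,0,0,0,-0.281]]' 20
python3 -m inch '[[-1,4,1.2,0,0,0,0],[-1,8,2.4,0,0,0,0],[-1,12,3.5,-2,0,0,0],[-1,16,4.7,-4,0,0,0],[-1,18,5.3,-6,0,0,0]]'
python3 -m inch '[[-1,0,0,0,0,0,0],[-1,0,0,0,0,0,0]]'
python3 - <<'E'
from h import *
print(yaw()[:2])
im=cams.grab_frame("top"); cv2.imwrite("pics/top1.png",im[:,:,::-1])
g=cv2.cvtColor(im,cv2.COLOR_RGB2GRAY)
def rect(m,x0,x1,y0,y1,z):
    w=np.zeros_like(m);w[y0:y1,x0:x1]=m[y0:y1,x0:x1]
    n,l,s,c=cv2.connectedComponentsWithStats(w); k=1+np.argmax(s[1:,4]); cn,_=cv2.findContours((l==k).astype(np.uint8),0,1)
    cn=cn[0] if len(cn)==1 else max(cn,key=len)
    W=np.array([ray("top",p[0],z)[:2] for p in cv2.convexHull(cn)],np.float32); return cv2.minAreaRect(W)
print("plate",rect((g<75).astype(np.uint8),375,460,115,200,15))
print("carrier",rect((g>158).astype(np.uint8),85,160,175,250,9))
r=np.zeros_like(g); r[125:185,385:450]=g[125:185,385:450]>110
n,l,s,c=cv2.connectedComponentsWithStats(r)
W=[]
from cv2 import fitEllipse
for k in range(1,n):
    ys,xs=np.where(l==k)
    if 20<s[k,2]<45: W=np.array([ray("top",p,15)[:2] for p in zip(xs,ys)]); e=cv2.fitEllipse(W.astype(np.float32)); print("ring",e)
for n,uv in dict(red=(508,204),blue=(451,271),yellow=(178,281),green=(311,140),white=(260,241)).items():
    c,s=blob(im,uv); print(n,c.round(1),s,ray("top",c,12).round(1))
E
```

```text
clock: 1.42
position: [345.0, -471.1, 246.8]
tcp_rot: [-3.142, -0.001, -0.001]
contact_force: [0.8, -0.2, -0.7]
grip_width: 88.3
grip_force: 0.0
clock: 1.83
position: [525.3, -418.4, 187.0]
tcp_rot: [3.14, 0.002, 0.003]
contact_force: [-1.0, -1.5, -0.5]
grip_width: 88.4
grip_force: 0.0
clock: 2.0
position: [523.1, -418.4, 185.0]
tcp_rot: [-3.139, -0.003, 0.003]
contact_force: [-0.3, -0.7, 0.4]
grip_width: 88.1
grip_force: 0.0
(array([ 523.1, -418.4,  185. ]), np.float64(-89.88001892462134))
plate ((632.2548217773438, -220.49075317382812), (111.66108703613281, 99.8377914428711), 4.300811290740967)
carrier ((503.94000244140625, 431.5274963378906), (98.75590515136719, 99.20063781738281), 0.35356515645980835)
ring ((634.1974487304688, -221.5286102294922), (72.46501159667969, 72.7841567993164), 168.7474822998047)
red [507.5 203.6] [ 482  178   52   52 2696] [ 522.9 -419.1   12. ]
blue [450.5 270.5] [ 425  245   52   52 2704] [ 375.7 -289.9   12. ]
yellow [177.7 280.7] [165 268  26  26 533] [352.6 298.8  12. ]
green [310.2 140.3] [298 128  25  26 494] [666.2  14.1  12. ]
white [259.7 242.7] [246 228  27  36 620] [435.7 123.2  12. ]
```

View pics/top1.png

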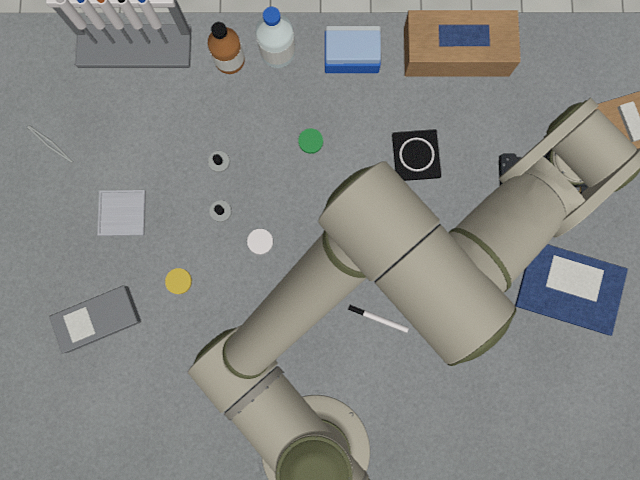

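The top view is clear except that red and blue are under the arm. The ring centre is at (417,154) → (634,−221.5), and the carrier is at about (503.5,431) with its size agreeing. Now pick red.

```bash
python3 -m inch '[[-1,0,0,-4,0,0,0],[-1,0,0,-8,0,0,0],[-1,0,0,-12,0,0,0],[-1,0,0,-15,0,0,0],[-1,0,0,-16.5,0,0,0]]'
python3 -m inch '[[-1,0,0,-0.4,0,0,0],[-1,0,0,-0.7,0,0,0],[-1,0,0,-0.7,0,0,0],[-0.2,0,0,-0.7,0,0,0],[-0.2,0,0,-0.7,0,0,0]]'
python3 -m inch '[[1,0,0,0,0,0,0],[1,0,0,0,0,0,0],[1,0,0,0,0,0,0],[1,0,0,0,0,0,0],[1,0,0,0,0,0,0]]' 15
python3 -m inch '[[1,0,0,0,0,0,0],[1,0,0,0,0,0,0],[1,0,0,0,0,0,0],[1,0,0,0,0,0,0],[1,0,0,0,0,0,0]]' 15
```

```text
clock: 2.47
position: [520.3, -419.8, 19.2]
tcp_rot: [-3.139, 0.003, 0.004]
contact_force: [-0.0, -0.1, 0.4]
grip_width: 88.1
grip_force: 0.0
clock: 2.88
position: [522.8, -420.2, 16.6]
tcp_rot: [3.139, -0.001, 0.003]
contact_force: [0.9, -0.5, 0.2]
grip_width: 76.9
grip_force: 0.0
clock: 3.3
position: [522.5, -419.5, 15.1]
tcp_rot: [3.141, -0.0, 0.0]
contact_force: [-0.3, 1.3, 3.5]
grip_width: 55.4
grip_force: 15.0
clock: 3.72
position: [522.5, -419.5, 15.1]
tcp_rot: [3.141, -0.0, 0.001]
contact_force: [-0.5, 0.2, 5.3]
grip_width: 55.3
grip_force: 15.0
```

```bash
python3 -m inch '[[1,0,0,1,0,0,0],[1,0,0,3,0,0,0],[1,0,0,5,0,0,0],[1,0,0,7,0,0,0],[1,0,0,8,0,0,0]]'
python3 -m inch '[[1,1,2,0,0,0,0],[1,2.5,4.4,0,0,0,0],[1,4,7,0,0,0,0],[1,5.5,9.7,0,0,0,0],[1,7,12.4,0,0,0,0]]'
python3 -m inch '[[1,1.5,2.6,0,0,0,0],[1,3,5.1,0,0,0,0],[1,4,6.9,0,0,0,0],[1,4.2,7.4,0,0,0,0],[1,4.2,7.4,0,0,0,0]]'
python3 -m inch '[[1,0,0,-2,0,0,0],[1,0,0,-4,0,0,0],[1,0,0,-5,0,0,0],[1,0,0,-5.5,0,0,0],[1,0,0,-5.8,0,0,0]]'
python3 -m inch '[[1,0,0,-0.2,0,0,0],[1,0,0,-0.3,0,0,0],[1,0,0,-0.3,0,0,0],[1,0,0,-0.3,0,0,0]]'
```

```text
clock: 4.13
position: [522.9, -419.9, 97.4]
tcp_rot: [3.139, -0.0, 0.003]
contact_force: [-0.1, -0.3, 0.4]
grip_width: 55.5
grip_force: 15.0
clock: 4.55
position: [592.7, -294.2, 94.4]
tcp_rot: [-3.141, 0.001, 0.001]
contact_force: [-0.3, -0.2, 0.5]
grip_width: 55.6
grip_force: 15.0
clock: 4.97
position: [634.6, -220.1, 94.4]
tcp_rot: [-3.141, -0.003, 0.001]
contact_force: [0.5, -0.5, -0.4]
grip_width: 55.6
grip_force: 15.0
clock: 5.38
position: [633.9, -222.4, 36.3]
tcp_rot: [-3.141, 0.002, 0.001]
contact_force: [-0.3, -0.3, -0.1]
grip_width: 55.8
grip_force: 15.0
clock: 5.72
position: [634.6, -221.6, 34.4]
tcp_rot: [3.141, -0.0, 0.001]
contact_force: [0.9, 0.6, -0.8]
grip_width: 55.5
grip_force: 15.0
```

```bash
python3 -m inch '[[1,0,0,-0.15,0,0,0],[1,0,0,-0.3,0,0,0],[1,0,0,-0.35,0,0,0],[1,0,0,-0.38,0,0,0],[1,0,0,-0.38,0,0,0]]'
python3 - <<'E'
from h import *
im=cams.grab_frame("top"); cv2.imwrite("pics/top2.png",cv2.resize(im[100:300,370:640],None,fx=2.9,fy=2.9)[:,:,::-1])
c,s=blob(im,(450,271)); print("blue",c.round(1),s,ray("top",c,12).round(1))
E
```

```text
clock: 6.13
position: [634.4, -221.4, 30.1]
tcp_rot: [3.142, -0.0, 0.0]
contact_force: [-0.7, 1.2, 0.5]
grip_width: 55.4
grip_force: 15.0
blue [450.5 273.1] [438 260  26  27 534] [ 370.2 -289.8   12. ]
```

View pics/top2.png

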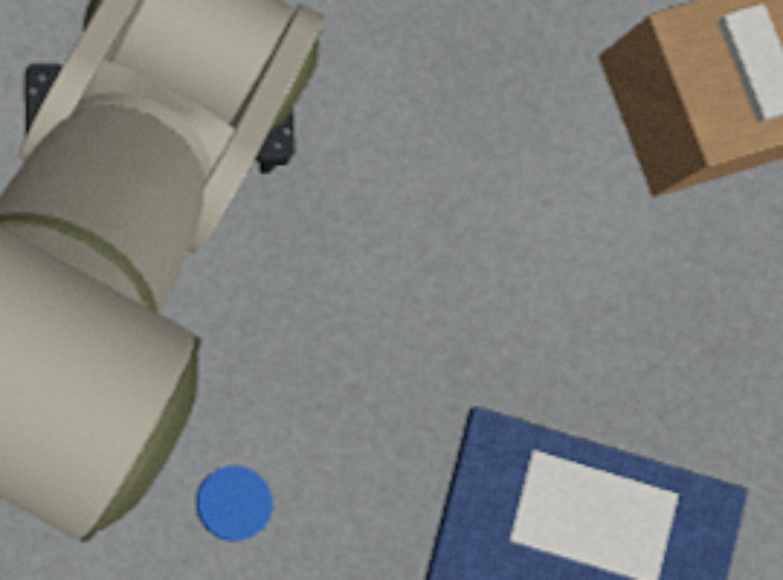

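Blue shows clear of the arm at crop (235,503), which is full-picture (450.5,273.1) → (370,−290). The gripper is over the plate. Release red and go to blue.

```bash
python3 -m inch '[[0,0,0,0,0,0,0],[-0.2,0,0,0,0,0,0],[-0.4,0,0,0,0,0,0],[-0.4,0,0,0,0,0,0],[-0.4,0,0,0,0,0,0]]'
python3 -m inch '[[-0.4,0,0,0.5,0,0,0],[-0.4,0,0,2.5,0,0,0],[-0.4,0,0,5,0,0,0],[-1,0,0,8,0,0,0],[-1,0,0,10,0,0,0]]'
python3 -m inch '[[-1,-4,-1,0,0,0,0],[-1,-8,-2,0,0,0,0],[-1,-12,-3,0,0,0,0],[-1,-16,-4,0,0,0,0],[-1,-20,-5.1,0,0,0,0]]'
python3 -m inch '[[-1,-4,-1,0,0,0,0],[-1,-6.4,-1.7,0,0,0,0],[-1,-6.4,-1.7,-4,0,0,0],[-1,-6.4,-1.7,-7,0,0,0],[-1,-6.4,-1.7,-9,0,0,0]]'
python3 - <<'E'
from h import *
im=cams.grab_frame("top"); cv2.imwrite("pics/top3.png",cv2.resize(im[100:300,350:600],None,fx=3,fy=3)[:,:,::-1])
c,s=blob(im,(416,155)); print("red",c,s,ray("top",c,27).round(1)); print(readout.sense()["position"])
E
```

```text
clock: 6.6
position: [634.4, -221.5, 29.8]
tcp_rot: [-3.142, 0.0, 0.0]
contact_force: [0.6, -0.3, -0.2]
grip_width: 61.8
grip_force: 0.0
clock: 7.02
position: [634.9, -221.7, 133.0]
tcp_rot: [3.14, -0.0, 0.004]
contact_force: [0.2, 0.8, -0.3]
grip_width: 73.1
grip_force: 0.0
clock: 7.43
position: [432.6, -272.3, 130.4]
tcp_rot: [3.141, 0.001, 0.001]
contact_force: [0.7, -1.7, -0.3]
grip_width: 88.1
grip_force: 0.0
clock: 7.85
position: [369.6, -289.4, 38.6]
tcp_rot: [-3.141, 0.002, 0.001]
contact_force: [-0.2, 0.1, 0.9]
grip_width: 88.5
grip_force: 0.0
red [417.04882812 152.609375  ] [405 140  25  26 512] [ 633.7 -221.    27. ]
[ 368.96111479 -288.3271593    36.02895271]
```

View pics/top3.png

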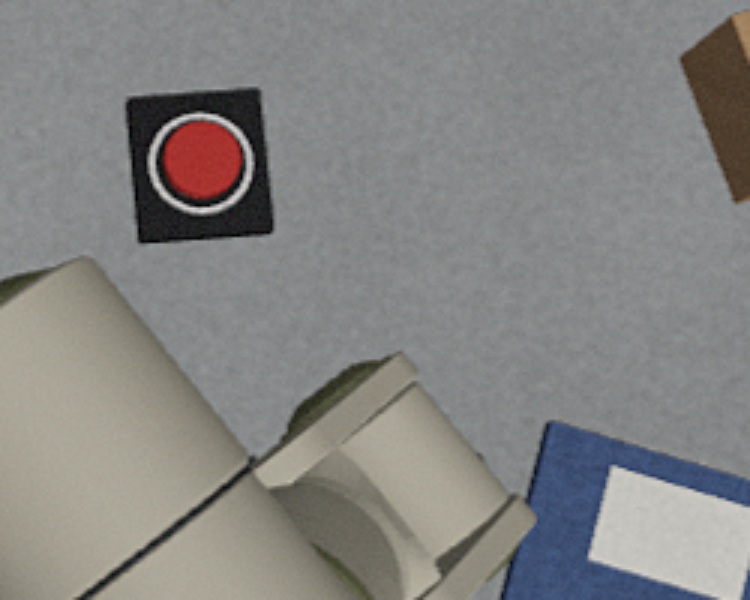

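Red sits centred in the ring (633.7,−221.0 against 634.2,−221.5). Now grasp blue and carry it to the carrier. The red and rack side is avoided by moving at height.

```bash
python3 -m inch '[[-1,0,0,-1.2,0,0,0],[-1,0,0,-2,0,0,0],[-1,0,0,-2.5,0,0,0],[-0.3,0,0,-2.5,0,0,0],[-0.3,0,0,-2.5,0,0,0]]'
python3 -m inch '[[-0.3,0,0,0,0,0,0],[1,0,0,0,0,0,0],[1,0,0,0,0,0,0],[1,0,0,0,0,0,0],[1,0,0,0,0,0,0]]' 15
python3 -m inch '[[1,0,0,0,0,0,0],[1,0,0,1.5,0,0,0],[1,0,0,4.5,0,0,0],[1,0,0,8,0,0,0],[1,0,0,11,0,0,0]]'
python3 - <<'E'
from h import *
print(np.array([503.5,431])-readout.sense()["position"][:2])
E
```

```text
clock: 8.32
position: [370.6, -289.6, 15.4]
tcp_rot: [3.141, 0.0, 0.001]
contact_force: [-0.5, -0.4, 0.1]
grip_width: 76.8
grip_force: 0.0
clock: 8.73
position: [370.6, -289.6, 15.4]
tcp_rot: [3.141, -0.0, 0.001]
contact_force: [-0.3, 1.4, 4.9]
grip_width: 55.5
grip_force: 15.0
clock: 9.15
position: [370.3, -289.2, 126.6]
tcp_rot: [-3.141, 0.0, 0.0]
contact_force: [0.1, -0.2, -1.1]
grip_width: 55.6
grip_force: 15.0
[133.24271289 720.23380097]
```

```bash
python3 -m inch '[[1,0.4,2,0,0,0,0],[1,1,5.5,0,0,0,0],[1,1.7,9.2,0,0,0,0],[1,2.4,13,0,0,0,0],[1,3.1,16.8,0,0,0,0]]'
python3 -m inch '[[1,0.7,3.8,0,0,0,0],[1,1.4,7.6,0,0,0,0],[1,2.1,11.4,0,0,0,0],[1,2.8,15.2,0,0,0,0],[1,3.5,19,0,0,0,0]]'
python3 -m inch '[[1,0.7,3.8,0,0,0,0],[1,1.4,7.6,0,0,0,0],[1,2.1,11.4,0,0,0,0],[1,2.8,15.2,0,0,0,0],[1,3.5,19,0,0,0,0]]'
python3 -m inch '[[1,0.7,3.8,0,0,0,0],[1,1.4,7.6,0,0,0,0],[1,2.1,11.4,0,0,0,0],[1,2.7,14.7,0,0,0,0],[1,3.1,16.8,0,0,0,0]]'
python3 -m inch '[[1,0.1,0.4,0,0,0,0],[1,0.1,0.4,0,0,0,0],[1,0.1,0.4,-2.5,0,0,0],[1,0.1,0.4,-5,0,0,0],[1,0.1,0.4,-7,0,0,0]]'
python3 -m inch '[[1,0,0,-0.8,0,0,0],[1,0,0,-1.2,0,0,0],[1,0,0,-1.2,0,0,0],[1,0,0,-1.2,0,0,0],[1,0,0,-1.2,0,0,0]]'
```

```text
clock: 9.57
position: [401.2, -119.8, 124.9]
tcp_rot: [-3.141, 0.002, 0.0]
contact_force: [0.6, -0.6, -0.1]
grip_width: 55.5
grip_force: 15.0
clock: 9.98
position: [436.2, 70.5, 124.9]
tcp_rot: [3.142, -0.0, -0.0]
contact_force: [1.1, -0.3, 0.3]
grip_width: 55.7
grip_force: 15.0
clock: 10.4
position: [471.1, 260.6, 124.8]
tcp_rot: [3.141, 0.0, -0.001]
contact_force: [1.5, -0.9, -0.3]
grip_width: 55.3
grip_force: 15.0
clock: 10.82
position: [502.0, 429.6, 124.3]
tcp_rot: [-3.141, -0.003, 0.001]
contact_force: [-0.2, -0.5, -0.4]
grip_width: 55.7
grip_force: 15.0
clock: 11.23
position: [503.0, 428.6, 53.6]
tcp_rot: [3.14, -0.002, -0.002]
contact_force: [0.1, -0.6, -1.1]
grip_width: 55.2
grip_force: 15.0
clock: 11.65
position: [504.0, 430.6, 44.4]
tcp_rot: [-3.14, 0.001, -0.003]
contact_force: [-0.4, -0.9, -1.1]
grip_width: 55.6
grip_force: 15.0
```

```bash
python3 -m inch '[[1,0,0,-1,0,0,0],[1,0,0,-1.7,0,0,0],[1,0,0,-2,0,0,0],[1,0,0,-2.1,0,0,0],[1,0,0,-2.1,0,0,0]]'
python3 -m inch '[[1,0,0,0,0,0,0],[1,0,0,-0.05,0,0,0],[1,0,0,-0.1,0,0,0],[1,0,0,-0.1,0,0,0]]'
```

```text
clock: 12.07
position: [503.3, 430.5, 21.6]
tcp_rot: [3.141, -0.0, -0.001]
contact_force: [-0.6, -0.0, -0.5]
grip_width: 55.1
grip_force: 15.0
clock: 12.4
position: [503.6, 430.6, 21.4]
tcp_rot: [-3.141, 0.0, -0.001]
contact_force: [0.3, -0.4, 4.1]
grip_width: 55.5
grip_force: 15.0
```

```bash
python3 -m inch '[[0,0,0,0,0,0,0],[-0.2,0,0,0,0,0,0],[-0.4,0,0,0,0,0,0],[-0.4,0,0,0,0,0,0],[-0.4,0,0,0,0,0,0]]'
python3 -m inch '[[-0.4,0,0,0.5,0,0,0],[-0.4,0,0,2.5,0,0,0],[-0.4,0,0,5,0,0,0],[-1,0,0,8,0,0,0],[-1,0,0,8,0,0,0]]'
python3 -m inch '[[-1,-3,-2.7,0,0,0,0],[-1,-6,-5.3,0,0,0,0],[-1,-9,-8,0,0,0,0],[-1,-12,-10.6,0,0,0,0],[-1,-15.1,-13.2,0,0,0,0]]'
python3 -m inch '[[-1,0,0,0,0,0,0],[-1,0,0,0,0,0,0]]'
python3 - <<'E'
from h import *
im=cams.grab_frame("top"); cv2.imwrite("pics/top4.png",cv2.resize(im[130:330,60:310],None,fx=3,fy=3)[:,:,::-1])
c,s=blob(im,(121,212)); print("blue",c,s,ray("top",c,18).round(1)); print(readout.sense()["position"])
g=cv2.cvtColor(im,cv2.COLOR_RGB2GRAY)
E
```

```text
clock: 12.82
position: [503.3, 430.5, 20.6]
tcp_rot: [3.141, -0.0, -0.001]
contact_force: [-0.1, -0.3, -0.2]
grip_width: 61.9
grip_force: 0.0
clock: 13.23
position: [505.4, 431.8, 107.2]
tcp_rot: [-3.137, 0.0, -0.013]
contact_force: [1.1, 0.2, -0.2]
grip_width: 72.7
grip_force: 0.0
clock: 13.65
position: [350.9, 297.4, 101.0]
tcp_rot: [-3.141, 0.0, -0.001]
contact_force: [1.1, 0.3, 0.7]
grip_width: 88.5
grip_force: 0.0
clock: 13.82
position: [351.3, 297.8, 101.3]
tcp_rot: [3.141, -0.001, -0.001]
contact_force: [0.3, -0.1, 0.8]
grip_width: 88.2
grip_force: 0.0
blue [118.62790698 211.5755814 ] [106 199  26  26 516] [503.  432.3  18. ]
[352.96388129 298.75896377 101.50444862]
```

View pics/top4.png

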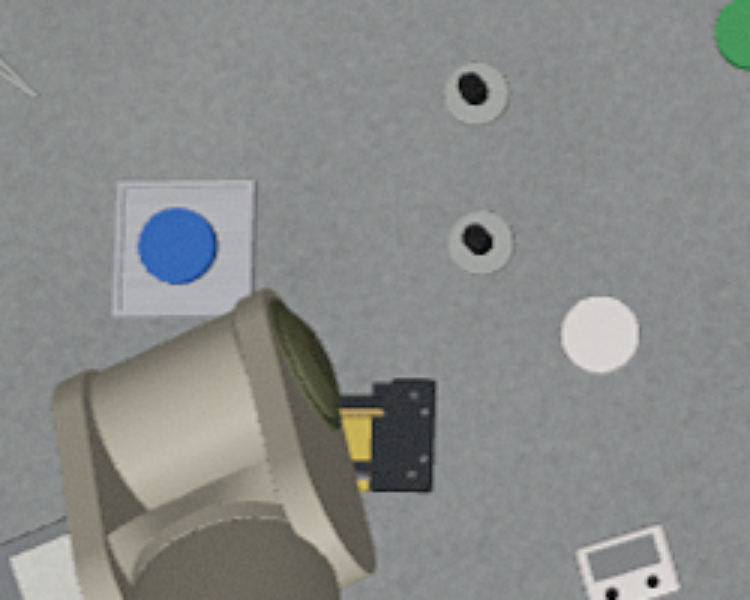

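```bash
python3 - <<'E'
from h import *
im=cams.grab_frame("top"); g=cv2.cvtColor(im,cv2.COLOR_RGB2GRAY).astype(float)
p=g[196:230].mean(0)
print("cols 92-106",p[92:106].round()); print("cols 138-150",p[138:150].round())
q=g[:,101:140].mean(1); print("rows 185-198",q[185:198].round()); print("rows 228-242",q[228:242].round())
for y in (480,482,380,378,381):
  print(y,[pix("top",(503,y,z)).round(1)[0] for z in(0,10)])
for x in (553,453): print(x,[pix("top",(x,431,z)).round(1)[1] for z in(0,10)])
E
```

```text
cols 92-106 [139. 141. 140. 139. 139. 143. 163. 168. 153. 163. 179. 176. 177. 175.]
cols 138-150 [176. 174. 174. 173. 174. 158. 117. 122. 136. 134. 132. 132.]
rows 185-198 [144. 144. 143. 142. 138. 164. 176. 161. 173. 173. 173. 172. 174.]
rows 228-242 [177. 173. 174. 173. 171. 169. 167. 138. 129. 128. 126. 126. 127. 127.]
480 [np.float64(100.0), np.float64(98.2)]
482 [np.float64(99.1), np.float64(97.3)]
380 [np.float64(145.0), np.float64(143.6)]
378 [np.float64(145.9), np.float64(144.5)]
381 [np.float64(144.5), np.float64(143.1)]
553 [np.float64(191.0), np.float64(190.0)]
453 [np.float64(235.4), np.float64(234.8)]
```

Blue is within about 1 mm of the carrier centre in the camera frame: lid (503.0,432.3), carrier (503.5,431.3). Next, yellow.

```bash
python3 -m inch '[[-1,0,0,-3,0,0,0],[-1,0,0,-6,0,0,0],[-1,0,0,-7.8,0,0,0],[-1,0,0,-8.6,0,0,0],[-1,0,0,-8.6,0,0,0]]'
python3 -m inch '[[-0.3,0,0,0,0,0,0],[-0.3,0,0,0,0,0,0],[-0.3,0,0,0,0,0,0],[1,0,0,0,0,0,0],[1,0,0,0,0,0,0]]' 15
python3 -m inch '[[1,0,0,0,0,0,0],[1,0,0,0,0,0,0],[1,0,0,0,0,0,0]]'
python3 -m inch '[[1,0,0,1.5,0,0,0],[1,0,0,4,0,0,0],[1,0,0,7,0,0,0],[1,0,0,9,0,0,0],[1,0,0,9,0,0,0]]'
```

```text
clock: 14.33
position: [352.9, 298.9, 13.5]
tcp_rot: [3.141, -0.0, -0.003]
contact_force: [-0.2, 0.8, 0.1]
grip_width: 88.1
grip_force: 0.0
clock: 14.75
position: [352.7, 298.7, 15.6]
tcp_rot: [-3.141, 0.0, -0.002]
contact_force: [0.5, -0.5, 0.4]
grip_width: 56.5
grip_force: 0.2
clock: 15.0
position: [352.7, 298.7, 15.5]
tcp_rot: [-3.141, 0.0, -0.002]
contact_force: [0.8, -0.7, 6.8]
grip_width: 55.3
grip_force: 15.0
clock: 15.42
position: [353.7, 299.3, 108.3]
tcp_rot: [-3.139, -0.0, -0.01]
contact_force: [0.2, -0.2, -0.7]
grip_width: 55.4
grip_force: 15.0
```

```bash
python3 -m inch '[[1,1.5,1.3,0,0,0,0],[1,4.2,3.7,0,0,0,0],[1,7,6.2,0,0,0,0],[1,10,8.8,0,0,0,0],[1,13,11.3,0,0,0,0]]'
python3 -m inch '[[1,1.5,1.4,0,0,0,0],[1,2.1,1.9,0,0,0,0],[1,2.1,1.9,-1,0,0,0],[1,2.1,1.9,-3,0,0,0],[1,2.1,1.9,-4.5,0,0,0]]'
python3 -m inch '[[1,0,0,-0.5,0,0,0],[1,0,0,-1,0,0,0],[1,0,0,-1.2,0,0,0],[1,0,0,-1.2,0,0,0],[1,0,0,-1.2,0,0,0]]'
python3 -m inch '[[1,0,0,0,0,0,0],[1,0,0,0,0,0,0]]'
```

```text
clock: 15.83
position: [483.2, 412.6, 103.8]
tcp_rot: [3.141, -0.0, -0.002]
contact_force: [0.5, -1.5, -0.3]
grip_width: 55.7
grip_force: 15.0
clock: 16.25
position: [502.2, 429.8, 57.2]
tcp_rot: [3.14, -0.0, -0.004]
contact_force: [0.9, -0.2, -1.1]
grip_width: 55.5
grip_force: 15.0
clock: 16.67
position: [503.6, 430.6, 48.6]
tcp_rot: [-3.141, 0.0, -0.002]
contact_force: [1.1, -0.1, 0.2]
grip_width: 55.4
grip_force: 15.0
clock: 16.83
position: [503.6, 430.7, 48.6]
tcp_rot: [-3.141, 0.0, -0.002]
contact_force: [-0.4, -0.2, -0.4]
grip_width: 55.7
grip_force: 15.0
```

Target is 39.5; descend 9 mm with slow last steps.

```bash
python3 -m inch '[[1,0,0,-0.4,0,0,0],[1,0,0,-0.7,0,0,0],[1,0,0,-0.8,0,0,0],[1,0,0,-0.85,0,0,0],[1,0,0,-0.85,0,0,0]]'
python3 -m inch '[[1,0,0,0,0,0,0],[1,0,0,-0.05,0,0,0],[1,0,0,-0.08,0,0,0],[1,0,0,-0.08,0,0,0]]'
```

```text
clock: 17.25
position: [503.3, 430.5, 39.6]
tcp_rot: [3.141, -0.0, -0.0]
contact_force: [-1.3, -0.6, 3.0]
grip_width: 55.3
grip_force: 15.0
clock: 17.58
position: [503.4, 430.5, 39.5]
tcp_rot: [-3.142, 0.0, -0.0]
contact_force: [-3.6, -2.4, 8.3]
grip_width: 55.2
grip_force: 15.0
```

```bash
python3 -m inch '[[0,0,0,0,0,0,0],[-0.2,0,0,0,0,0,0],[-0.4,0,0,0,0,0,0],[-0.4,0,0,0,0,0,0],[-0.4,0,0,0,0,0,0]]'
python3 -m inch '[[-0.4,0,0,0.5,0,0,0],[-0.4,0,0,2.5,0,0,0],[-0.4,0,0,5,0,0,0],[-1,0,0,8,0,0,0],[-1,0,0,8,0,0,0]]'
python3 -m inch '[[-1,1.5,-3.7,0,0,0,0],[-1,3,-7.5,0,0,0,0],[-1,4.5,-11.3,0,0,0,0],[-1,6,-15.1,0,0,0,0],[-1,7.5,-19,0,0,0,0]]'
python3 -m inch '[[-1,1.5,-3.8,0,0,0,0],[-1,3,-7.6,0,0,0,0],[-1,4.5,-11.4,0,0,0,0],[-1,6,-15.2,0,0,0,0],[-1,7.5,-19,0,0,0,0]]'
python3 -m inch '[[-1,1.3,-3.6,0,0,0,0],[-1,1.3,-3.6,-4,0,0,0],[-1,1.3,-3.6,-7,0,0,0],[-1,1.3,-3.6,-7,0,0,0],[-1,1.3,-3.6,-7,0,0,0]]'
python3 - <<'E'
from h import *
im=cams.grab_frame("top"); cv2.imwrite("pics/top5.png",cv2.resize(im[110:310,60:310],None,fx=3,fy=3)[:,:,::-1])
c,s=blob(im,(117,210)); print("yellow",c,s,ray("top",c,36).round(1)); print(readout.sense()["position"])
for n,uv in dict(A=(224,164),B=(226,214)).items():
    pass
E
```

```text
clock: 18.0
position: [503.5, 430.6, 38.4]
tcp_rot: [-3.142, 0.0, 0.0]
contact_force: [0.2, 0.1, -0.6]
grip_width: 61.8
grip_force: 0.0
clock: 18.42
position: [505.3, 431.8, 124.9]
tcp_rot: [-3.137, 0.0, -0.014]
contact_force: [-0.1, 0.7, 0.1]
grip_width: 73.0
grip_force: 0.0
clock: 18.83
position: [578.8, 239.0, 118.7]
tcp_rot: [-3.141, -0.0, -0.0]
contact_force: [0.5, 0.2, -0.4]
grip_width: 87.9
grip_force: 0.0
clock: 19.25
position: [653.8, 48.6, 118.7]
tcp_rot: [-3.142, 0.001, -0.0]
contact_force: [0.3, 0.5, 0.8]
grip_width: 88.3
grip_force: 0.0
clock: 19.67
position: [665.9, 14.8, 47.9]
tcp_rot: [-3.141, 0.0, 0.004]
contact_force: [0.2, -0.5, 1.4]
grip_width: 88.3
grip_force: 0.0
yellow [113.52668213 209.53132251] [103 197  22  26 431] [504.2 437.1  36. ]
[666.91058793  14.89706854  49.83782392]
```

View pics/top5.png

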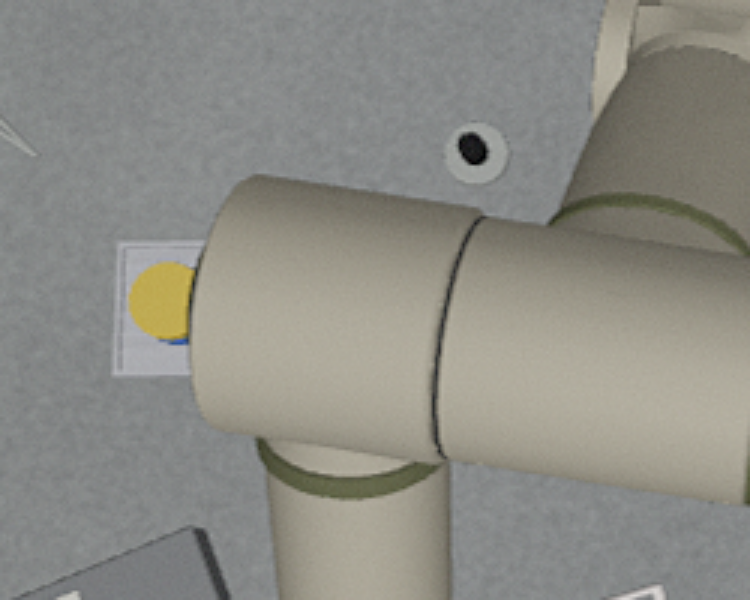

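Yellow is on blue, its right part hidden by the arm (left edge at u=103, as expected at that height). Grasp green.

```bash
python3 -m inch '[[-1,0,0,-1.5,0,0,0],[-1,0,0,-2.8,0,0,0],[-1,0,0,-3.3,0,0,0],[-1,0,0,-3.3,0,0,0],[-1,0,0,-3.3,0,0,0]]'
python3 -m inch '[[-0.3,0,0,0,0,0,0],[-0.3,0,0,0,0,0,0],[-0.3,0,0,0,0,0,0],[1,0,0,0,0,0,0],[1,0,0,0,0,0,0]]' 15
python3 -m inch '[[1,0,0,0,0,0,0],[1,0,0,0,0,0,0],[1,0,0,0,0,0,0]]'
python3 -m inch '[[1,0,0,1.5,0,0,0],[1,0,0,4,0,0,0],[1,0,0,7,0,0,0],[1,0,0,10,0,0,0],[1,0,0,11,0,0,0]]'
```

```text
clock: 20.13
position: [667.1, 14.9, 17.3]
tcp_rot: [3.141, 0.001, 0.004]
contact_force: [0.2, -0.1, -0.0]
grip_width: 88.1
grip_force: 0.0
clock: 20.55
position: [666.5, 14.6, 15.9]
tcp_rot: [3.141, -0.0, 0.0]
contact_force: [-0.4, -0.5, -0.2]
grip_width: 57.0
grip_force: 0.3
clock: 20.8
position: [666.4, 14.6, 15.9]
tcp_rot: [3.141, -0.0, 0.0]
contact_force: [-0.4, 0.4, 2.4]
grip_width: 55.4
grip_force: 15.0
clock: 21.22
position: [667.7, 14.5, 130.0]
tcp_rot: [3.141, -0.0, 0.01]
contact_force: [0.9, 0.3, -0.8]
grip_width: 55.4
grip_force: 15.0
```

```bash
python3 -m inch '[[1,-0.8,2,0,0,0,0],[1,-2.1,5.3,0,0,0,0],[1,-3.5,9,0,0,0,0],[1,-5,12.8,0,0,0,0],[1,-6.5,16.6,0,0,0,0]]'
python3 -m inch '[[1,-1.5,3.8,0,0,0,0],[1,-3,7.6,0,0,0,0],[1,-4.5,11.4,0,0,0,0],[1,-6,15.2,0,0,0,0],[1,-7.5,19,0,0,0,0]]'
python3 -m inch '[[1,-1.3,3.2,0,0,0,0],[1,-2.1,5.4,0,0,0,0],[1,-2.3,6,0,0,0,0],[1,-2.3,6,0,0,0,0],[1,-2.3,6,-1,0,0,0]]'
python3 -m inch '[[1,0,0,-1.5,0,0,0],[1,0,0,-3,0,0,0],[1,0,0,-4.2,0,0,0],[1,0,0,-4.9,0,0,0],[1,0,0,-5.1,0,0,0]]'
python3 -m inch '[[1,0,0,0,0,0,0],[1,0,0,0,0,0,0],[1,0,0,0,0,0,0]]'
```

```text
clock: 21.63
position: [600.1, 182.0, 124.5]
tcp_rot: [3.142, -0.001, -0.002]
contact_force: [0.4, -0.2, -0.8]
grip_width: 55.4
grip_force: 15.0
clock: 22.05
position: [525.0, 372.3, 124.6]
tcp_rot: [3.141, -0.0, -0.002]
contact_force: [1.3, 0.2, -0.5]
grip_width: 55.2
grip_force: 15.0
clock: 22.47
position: [504.2, 430.4, 116.4]
tcp_rot: [-3.141, 0.0, -0.004]
contact_force: [0.3, -0.4, 0.1]
grip_width: 55.7
grip_force: 15.0
clock: 22.88
position: [503.4, 429.4, 62.9]
tcp_rot: [3.14, -0.002, -0.004]
contact_force: [0.0, -0.2, -0.4]
grip_width: 55.6
grip_force: 15.0
clock: 23.13
position: [503.8, 430.8, 65.5]
tcp_rot: [-3.141, 0.0, -0.002]
contact_force: [0.6, -0.9, -0.5]
grip_width: 55.6
grip_force: 15.0
```

Target 57.9: descend 7.6 mm.

```bash
python3 -m inch '[[1,0,0,-0.3,0,0,0],[1,0,0,-0.5,0,0,0],[1,0,0,-0.6,0,0,0],[1,0,0,-0.68,0,0,0],[1,0,0,-0.7,0,0,0]]'
python3 -m inch '[[1,0,0,0,0,0,0],[1,0,0,-0.03,0,0,0],[1,0,0,-0.06,0,0,0],[1,0,0,-0.06,0,0,0]]'
```

```text
clock: 23.55
position: [503.3, 430.7, 57.8]
tcp_rot: [-3.142, 0.0, -0.0]
contact_force: [-1.5, -1.4, 2.4]
grip_width: 55.4
grip_force: 15.0
clock: 23.88
position: [503.4, 430.7, 57.8]
tcp_rot: [-3.141, 0.0, -0.001]
contact_force: [-3.2, -1.1, 6.8]
grip_width: 55.4
grip_force: 15.0
```

```bash
python3 -m inch '[[0,0,0,0,0,0,0],[-0.2,0,0,0,0,0,0],[-0.4,0,0,0,0,0,0],[-0.4,0,0,0,0,0,0],[-0.4,0,0,0,0,0,0]]'
python3 -m inch '[[-0.4,0,0,0.5,0,0,0],[-0.4,0,0,2.5,0,0,0],[-0.4,0,0,5,0,0,0],[-0.4,0,0,8,0,0,0],[-0.4,0,0,8,0,0,0]]'
python3 -m inch '[[-0.4,-4,-1.5,0,0,0,0],[-0.4,-8,-3,0,0,0,0],[-0.4,-12,-4,0,0,0,0],[-0.4,-14,-5,0,0,0,0],[-0.4,-14,-5,0,0,0,0]]'
python3 - <<'E'
from h import *
im=cams.grab_frame("top"); print(readout.sense()["position"])
c,s=blob(im,(114,208)); print("green",c,s,ray("top",c,54).round(1))
g=cv2.cvtColor(im,cv2.COLOR_RGB2GRAY)
k=(g<70).astype(np.uint8);w=np.zeros_like(k);w[148:176,206:234]=k[148:176,206:234]
ys,xs=np.where(w); print("knob blob",xs.mean(),ys.mean(),len(xs),ray("top",(xs.mean(),ys.mean()),22).round(1))
gg=cv2.GaussianBlur(im[...,2].astype(float)-0,(0,0),.8)
w=np.zeros_like(k); w[146:178,204:236]=((gg[146:178,204:236]>142)|(g[146:178,204:236]<90))
n,l,s,c=cv2.connectedComponentsWithStats(w);j=1+np.argmax(s[1:,4]);cn=cv2.findContours((l==j).astype(np.uint8),0,1)[0][0]
(e,r)=cv2.minEnclosingCircle(cn);x=cv2.fitEllipse(cv2.convexHull(cn)); print("disc",s[j],c[j],e,r,x,ray("top",x[0],5).round(1))
a=cv2.resize(im[140:250,80:140],None,fx=5,fy=5,interpolation=cv2.INTER_CUBIC);b=cv2.resize(im[140:250,190:250],None,fx=5,fy=5,interpolation=cv2.INTER_CUBIC)
cv2.imwrite("pics/top6.png",np.hstack([a,b])[:,:,::-1])
E
```

```text
clock: 24.3
position: [503.4, 430.7, 56.8]
tcp_rot: [-3.142, 0.0, -0.0]
contact_force: [0.4, -0.2, -0.1]
grip_width: 61.9
grip_force: 0.0
clock: 24.72
position: [505.2, 431.9, 143.4]
tcp_rot: [-3.136, 0.0, -0.014]
contact_force: [0.8, 1.1, 1.2]
grip_width: 61.8
grip_force: 0.0
clock: 25.13
position: [359.2, 379.3, 137.4]
tcp_rot: [3.14, 0.003, -0.004]
contact_force: [1.5, 1.0, 0.2]
grip_width: 61.6
grip_force: 0.0
[361.83809413 380.30325894 137.65915319]
green [112.65027322 208.70673953] [100 196  26  27 549] [502.6 432.5  54. ]
knob blob 217.1184210526316 159.48684210526315 76 [619.3 219.1  22. ]
disc [205 150  24  22 348] [217.28735632 160.50574713] (216.0, 160.5) 12.500100135803223 ((216.086181640625, 160.60157775878906), (21.422832489013672, 25.61624526977539), 79.5768814086914) [621.5 224.6   5. ]
```

View pics/top6.png

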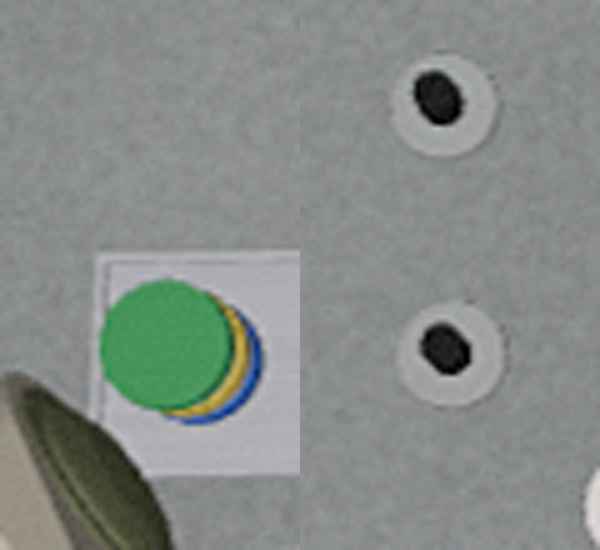

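Green is concentric with blue (502.6,432.5 against 503.0,432.3), and the stack is neat. Weight A (crop (443,105)) is at about (619.2,218.5), with disc and knob agreeing.

```bash
python3 -m inch '[[-0.4,3.4,-2.1,0,0,0,0],[-0.4,6.8,-4.3,0,0,0,0],[-0.4,10.2,-6.5,0,0,0,0],[-0.4,13.6,-8.6,0,0,0,0],[-0.4,17,-10.8,0,0,0,0]]'
python3 -m inch '[[-0.4,3.4,-2.1,0,0,0,0],[-0.4,6.8,-4.3,0,0,0,0],[-0.4,8.6,-5.4,0,0,0,0],[-0.4,8.6,-5.4,-2,0,0,0],[-0.4,8.6,-5.4,-5,0,0,0]]'
python3 -m inch '[[-0.4,0,0,0,0,0,0],[-0.4,0,0,-2,0,0,0],[-0.4,0,0,-4,0,0,0],[-0.4,0,0,-5,0,0,0],[-0.4,0,0,-5,0,0,0]]'
python3 -m inch '[[-0.4,0,0,0,0,0,0],[-0.4,0,0,0,0,0,0]]'
```

```text
clock: 25.6
position: [536.3, 271.4, 137.0]
tcp_rot: [-3.141, 0.001, -0.002]
contact_force: [1.0, 0.3, 0.2]
grip_width: 61.5
grip_force: 0.0
clock: 26.02
position: [623.3, 217.4, 88.4]
tcp_rot: [-3.14, 0.004, -0.011]
contact_force: [0.3, 1.0, -0.5]
grip_width: 61.9
grip_force: 0.0
clock: 26.43
position: [619.1, 218.5, 35.5]
tcp_rot: [3.141, -0.0, -0.005]
contact_force: [-0.4, -0.7, -0.1]
grip_width: 61.7
grip_force: 0.0
clock: 26.6
position: [620.3, 218.9, 38.6]
tcp_rot: [-3.141, 0.0, -0.004]
contact_force: [0.3, 0.4, -0.3]
grip_width: 61.4
grip_force: 0.0
```

```bash
python3 -m inch '[[-0.4,-0.1,0,-0.7,0,0,0],[-0.4,-0.1,0,-1.3,0,0,0],[-0.4,-0.1,0,-1.3,0,0,0],[-0.4,-0.1,0,-1.3,0,0,0],[0.3,-0.1,0,-1.3,0,0,0]]'
python3 -m inch '[[0.3,0,0,0,0,0,0],[0.3,0,0,0,0,0,0],[1,0,0,0,0,0,0],[1,0,0,0,0,0,0],[1,0,0,0,0,0,0]]' 30
python3 -m inch '[[1,0,0,0,0,0,0],[1,0,0,0,0,0,0],[1,0,0,0,0,0,0]]'
python3 -m inch '[[1,0,0,1.5,0,0,0],[1,0,0,4,0,0,0],[1,0,0,7,0,0,0],[1,0,0,10,0,0,0],[1,0,0,11,0,0,0]]'
python3 -m inch '[[1,0,0,0,0,0,0],[1,0,0,0,0,0,0]]'
```

```text
clock: 27.02
position: [618.5, 218.7, 24.2]
tcp_rot: [-3.142, 0.0, -0.0]
contact_force: [-0.8, 0.9, -0.1]
grip_width: 56.8
grip_force: 0.0
clock: 27.43
position: [618.4, 218.6, 24.1]
tcp_rot: [-3.142, 0.0, -0.0]
contact_force: [0.4, -0.1, -0.7]
grip_width: 23.8
grip_force: 0.0
clock: 27.68
position: [618.4, 218.7, 24.1]
tcp_rot: [3.142, -0.0, 0.0]
contact_force: [-0.5, 0.8, -0.0]
grip_width: 19.1
grip_force: 30.0
clock: 28.1
position: [619.6, 219.0, 138.3]
tcp_rot: [-3.141, 0.0, -0.01]
contact_force: [1.5, -0.2, -1.6]
grip_width: 19.4
grip_force: 30.0
clock: 28.27
position: [617.9, 218.6, 132.8]
tcp_rot: [3.141, -0.0, -0.002]
contact_force: [-0.4, 0.3, -3.1]
grip_width: 18.9
grip_force: 30.0
```

```bash
python3 -m inch '[[1,-1,1.8,0,0,0,0],[1,-2.6,4.7,0,0,0,0],[1,-4.3,7.8,0,0,0,0],[1,-6,11,0,0,0,0],[1,-7.8,14.2,0,0,0,0]]'
python3 -m inch '[[1,-1.7,3.2,0,0,0,0],[1,-3,5.5,0,0,0,0],[1,-3.8,7,0,0,0,0],[1,-3.8,7,0,0,0,0],[1,-3.8,7,-1,0,0,0]]'
python3 -m inch '[[1,0,0,-1,0,0,0],[1,0,0,-2,0,0,0],[1,0,0,-2.6,0,0,0],[1,0,0,-2.8,0,0,0],[1,0,0,-2.8,0,0,0]]'
python3 -m inch '[[1,0,0,0,0,0,0],[1,0,0,0,0,0,0],[1,0,0,0,0,0,0]]'
```

```text
clock: 28.68
position: [538.8, 361.4, 131.1]
tcp_rot: [3.14, -0.001, -0.007]
contact_force: [0.4, 0.3, -1.4]
grip_width: 19.3
grip_force: 30.0
clock: 29.1
position: [502.1, 431.2, 123.2]
tcp_rot: [3.141, 0.002, 0.0]
contact_force: [1.5, 0.1, -1.4]
grip_width: 19.0
grip_force: 30.0
clock: 29.52
position: [502.5, 430.0, 95.0]
tcp_rot: [3.141, -0.002, -0.002]
contact_force: [-0.6, -0.0, -1.3]
grip_width: 19.3
grip_force: 30.0
clock: 29.77
position: [502.6, 430.7, 96.6]
tcp_rot: [-3.141, 0.0, -0.001]
contact_force: [0.0, -0.4, -0.9]
grip_width: 19.2
grip_force: 30.0
```

```bash
python3 -m inch '[[1,0,0,-0.4,0,0,0],[1,0,0,-0.8,0,0,0],[1,0,0,-1,0,0,0],[1,0,0,-1.15,0,0,0],[1,0,0,-1.15,0,0,0]]'
python3 -m inch '[[1,0,0,0,0,0,0],[1,0,0,-0.04,0,0,0],[1,0,0,-0.08,0,0,0],[1,0,0,-0.1,0,0,0],[1,0,0,-0.1,0,0,0]]'
```

```text
clock: 30.18
position: [502.3, 430.7, 84.3]
tcp_rot: [3.141, -0.0, -0.0]
contact_force: [-0.1, -0.3, -2.1]
grip_width: 19.2
grip_force: 30.0
clock: 30.6
position: [502.5, 430.7, 84.1]
tcp_rot: [-3.141, 0.0, -0.001]
contact_force: [-1.0, 0.0, 4.6]
grip_width: 19.0
grip_force: 30.0
```

Contact. Release, lift and back off for a final look.

```bash
python3 -m inch '[[0.5,0,0,0,0,0,0],[0.3,0,0,0,0,0,0],[0.2,0,0,0,0,0,0],[0.2,0,0,0,0,0,0],[0.2,0,0,0,0,0,0]]'
python3 -m inch '[[0.2,0,0,0.5,0,0,0],[0.2,0,0,2.5,0,0,0],[0.2,0,0,5,0,0,0],[0.2,0,0,8,0,0,0],[0.2,0,0,8,0,0,0]]'
python3 -m inch '[[0.2,-4,-3,0,0,0,0],[0.2,-8,-6,0,0,0,0],[0.2,-12,-9,0,0,0,0],[0.2,-15,-13,0,0,0,0],[0.2,-15,-15,0,0,0,0]]'
python3 -m inch '[[0.2,0,0,0,0,0,0],[0.2,0,0,0,0,0,0],[0.2,0,0,0,0,0,0]]'
python3 - <<'E'
from h import *
im=cams.grab_frame("top"); si=cams.grab_frame("side")
c,s=blob(im,(416,153)); print("red",ray("top",c,27).round(1))
c,s=blob(im,(260,241)); print("white",c)
a=cv2.resize(im[100:300,60:460],(800,400));b=cv2.resize(im[175:240,85:160],(230,200),interpolation=cv2.INTER_CUBIC)
uv=pix("side",(503,431,40)).astype(int); print(uv)
u0=max(0,uv[0]-60); v0=max(0,uv[1]-45);d=cv2.resize(si[v0:v0+90,u0:u0+120],(267,200),interpolation=cv2.INTER_CUBIC)
bot=np.hstack([b,d,np.zeros((200,800-230-267,3),np.uint8)])
cv2.imwrite("pics/fin.png",np.vstack([a,bot])[:,:,::-1])
E
```

```text
clock: 31.02
position: [502.4, 430.7, 83.4]
tcp_rot: [3.142, -0.0, -0.0]
contact_force: [-0.5, -0.1, -0.3]
grip_width: 34.9
grip_force: 0.0
clock: 31.43
position: [504.1, 431.8, 170.1]
tcp_rot: [-3.136, 0.0, -0.014]
contact_force: [0.9, -0.0, -0.2]
grip_width: 35.3
grip_force: 0.0
clock: 31.85
position: [352.9, 286.9, 163.6]
tcp_rot: [-3.141, -0.003, 0.0]
contact_force: [0.9, -0.5, 0.7]
grip_width: 35.3
grip_force: 0.0
clock: 32.1
position: [356.7, 288.0, 164.1]
tcp_rot: [-3.141, 0.001, -0.003]
contact_force: [0.1, 0.2, 0.0]
grip_width: 35.3
grip_force: 0.0
red [ 633.6 -221.    27. ]
white [259.903125 243.1625  ]
[233 157]
```

View pics/fin.png

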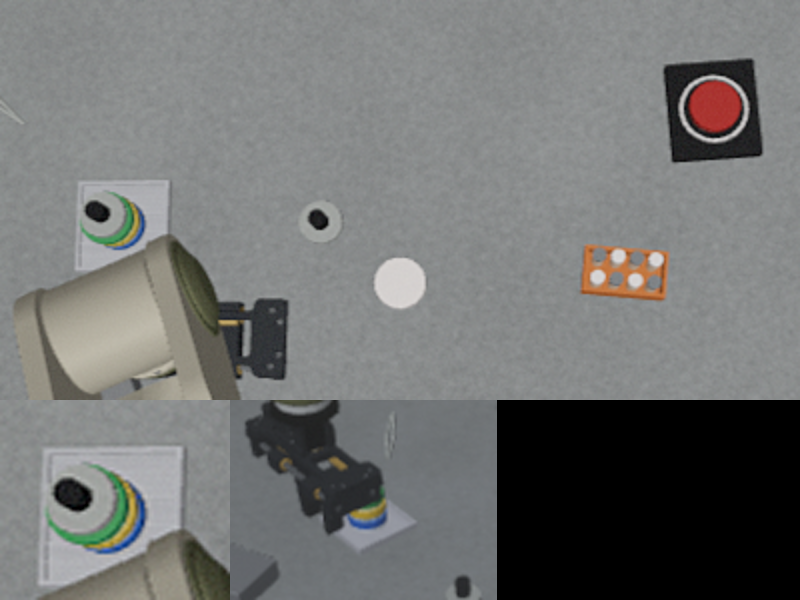

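All objects are in place: white at (260,243) and the rack are unmoved, and red is in the ring. I'll check the weight's centring numerically.

```bash
python3 - <<'E'
from h import *
im=cams.grab_frame("top"); hsv=cv2.cvtColor(im,cv2.COLOR_RGB2HSV).astype(int); g=cv2.cvtColor(im,cv2.COLOR_RGB2GRAY).astype(int)
h=hsv[...,0]; gr=((h>45)&(h<85)&(hsv[...,1]>70)).astype(np.uint8)
gr[:190]=0;gr[225:]=0;gr[:,:95]=0;gr[:,140:]=0
cn=np.vstack(cv2.findContours(gr,0,1)[0]); print("green enclosing",cv2.minEnclosingCircle(cn))
print("expected green centre",pix("top",(503,432.3,54)),"weight",[pix("top",(503,432.3,z)) for z in(70,65)])
print("row208 R",im[208,94:130,0],"\nG",im[208,94:130,1])
print("col112 R",im[190:228,112,0],"\nG",im[190:228,112,1])
ys,xs=np.where(g[195:220,98:125]<60); print("knob",xs.mean()+98,ys.mean()+195,pix("top",(503,432.3,82)))
E
```

```text
green enclosing ((112.84939575195312, 208.93373107910156), 13.312044143676758)
expected green centre [112.77532521 208.50099172] weight [array([110.07016544, 207.06858953]), array([110.92295208, 207.52014639])]
row208 R [135 135 138 140 160 172 164 161 163 138  68  12   9  40  36  33  21   8
  14  10  87 150 164 160 159 159 162 147 110  83  68  51  36 177 188  90] 
G [138 137 139 141 161 173 165 164 164 140  69  12  14  43  35  32  20  11
  13   7  90 153 166 163 164 160 165 150 103 126 156 128  81 156 160  87]
col112 R [153 176 165 176 174 146 157 161 158 159 163 170 126  39  14  14   9  18
  14   0  54 167 164 161 161 160 157 168 127  77  62  48 114 160 173 175
 177 174] 
G [156 176 167 176 175 154 159 163 164 161 165 173 128  39  14  11  20  19
  13   0  53 171 167 163 165 164 162 166 135 148 150 131 131 160 173 176
 175 175]
knob 108.34831460674157 205.51685393258427 [107.9953164  205.96994156]
```

The knob is within 1 mm of the stack axis (108.3,205.5 against 108.0,206.0 expected), so I'm handing in.

```bash
python3 -c "
from cell import job;print(job.close_job())"
```

```text
the job is handed in; nothing more can be done
None
```

The job is handed in: red is centred on the warming plate, and blue, yellow, green and the steel weight are stacked centred on the carrier, all within about 1 mm by the camera; the white dish and tube rack were not touched, and it took about 32 s.

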